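Make room on the display stand and lean the picture board from the drying rack on it

TASK

Make room on the sloping display stand: slide the board that is already leaning there along the shelf until it touches the end stop. Then lift the rectangular picture board up and off its hook on the drying rack and set it down gently beside the other one, picture to the front, wholly on the shelf and leaning flat against the back slats. Leave the other hanging boards on their hooks and the bowls, tub and spoon on the table where they are.

Things in the scene. Friction and masses are not known exactly. Their poses are not given: they have to be found in the camera images.
- rack: Fixed wooden drying rack, front = own -x; origin on the table under its middle. 30 x 30 mm rail, 440 long along y, at x +30..+60, z 185..215 mm, on two posts (y +-130) with flat feet (x -70..+80, 18 high). Three steel hooks at y -160, 0, +160; one board on each, faces square to x, mid-plane at about x -35, its back 59 mm in front of the rail. Sites hook_l, hook_m, hook_r: tips.
- hook_l (a point): Top of the upturned tip of the hook at rack y = +160 mm, 218 mm above the table. Every hook is an 8 mm round bar, axis 200 mm high, running from the rail forwards to rack x -62 mm, where its end turns up (tip at x -68). Bars are level; a hung board can slide a little along its bar.
- hook_m (a point): The same for the middle hook, rack y = 0.
- hook_r (a point): The same for the hook at rack y = -160 mm.
- picture_board: The board to move, on any hook: wooden rectangle 130 wide (own y), 160 tall (z), 12 mm thick (x), about 0.22 kg, origin centre of underside, picture of hills on its front (-x). Hanging hole at y -20..+20, z 106..142 mm, under an 18 mm bridge that rests on the bar; solid beside the hole. To come off it must rise 14 to 28 mm (more: the hole's lower edge meets the bar), then go 60 mm along rack -x.
- round_board: Hanging bystander: round wooden board, 120 mm diameter, 12 mm thick, with a 68 mm wide tab above it that has the same hanging hole; 172 mm tall in all. Origin at the centre of its underside. Stays on its hook.
- paddle: Hanging bystander: narrow wooden paddle, 68 mm wide, 100 mm wide over its lowest 50 mm, 175 mm tall, 12 mm thick, same hanging hole at the top. Origin at the centre of its underside. Stays on its hook.
- stand: Fixed wooden display stand, front = own -x, y along its shelf; origin on the table. Its back plane (faces of two slats) leans back 0.35 rad, top towards +x; the shelf is square to it; they meet in a line parallel to y through point stand_seat. From that line, up the slope: slats at 6..30 and 44..68 mm, nothing behind above 68. Out along the shelf: a lip at 24..32 mm, 10 high. Legs to x +110 mm.
- stand_seat (a point): Middle (stand y = 0) of the line where the stand's shelf meets its back plane, 45 mm above the table, straight above the stand's origin.
- stand_stop (a point): Face of the end stop on that same line, stand y = +150 mm: a block closing this end of the shelf, 15 mm thick, 60 mm high up the slope, reaching 24 mm out from the back plane.
- stand_open (a point): Open end of the shelf on that same line, stand y = -150 mm (no stop there); shelf 300 mm long between the two.
- ledge_board: The board on the stand: wooden rectangle without hole, 130 wide (own y), 112 tall (z), 12 mm thick (x), about 0.25 kg, origin centre of underside, picture of a boat on its front (-x). It leans loose on the slats near the middle of the shelf; a second board fits on neither side until it is at the stop. It slides with 1 to 4 N on its side edge; push it about half-way up, not higher.
- bowl_a: Bystander: glass bowl 132 mm wide, 56 mm high, with a steel spoon in it that sticks out to 80 mm high and 110 mm from the centre. Origin at the centre of its underside.
- bowl_b: Bystander: empty glass bowl 132 mm wide, 56 mm high. Origin at the centre of its underside.
- tub: Bystander: white plastic tub with a lid, 124 mm wide, 100 mm high. Origin at the centre of its underside.
- spoon: Bystander: steel spoon 170 mm long lying flat on the table.
Mind the look-alikes: they are no part of the job. Leave any purple or turquoise look-alike of the picture_board alone.

How it is judged:
On the way, in this order (a step that is already met when the one before it is completed fails the run):
1. the board on the stand is slid against the end stop (within 6 mm), still leaning on the slats, while the picture board still hangs (y of ledge_board in the frame of stand above 0.079 m and x of ledge_board in the frame of stand between -0.0127302 and 0.00126983 m and z of ledge_board in the frame of stand between 0.0410917 and 0.0540917 m and angle between ledge_board's own x axis and vertical between 1.8408 and 2.0008 rad and angle between ledge_board's own z axis and vertical below 0.45 rad and distance of picture_board from where it was at the start of the episode below 0.05 m), for 0.2 s.
2. the picture board is off its hook: carried more than 120 mm away, not dropped on the table (distance of picture_board from where it was at the start of the episode above 0.12 m and height (world z) of picture_board above 0.035 m), for 0.1 s.
At the end, for the whole second after the job is handed in: Both boards rest side by side on the stand's shelf, pictures to the front, flat on the back slats (tilt 0.35 rad within 0.08, foot within 7 mm of shelf and back): the first within 6 mm of the end stop, the picture board beside it and at most 4 mm past the shelf's open end (y of ledge_board in the frame of stand above 0.079 m and x of ledge_board in the frame of stand between -0.0127302 and 0.00126983 m and z of ledge_board in the frame of stand between 0.0410917 and 0.0540917 m and angle between ledge_board's own x axis and vertical between 1.8408 and 2.0008 rad and angle between each of ledge_board, picture_board's own z axis and vertical below 0.45 rad and x of picture_board in the frame of stand between -0.0127302 and 0.00126983 m and z of picture_board in the frame of stand between 0.0410917 and 0.0540917 m and angle between picture_board's own x axis and vertical between 1.8408 and 2.0008 rad and y of picture_board in the frame of stand between -0.089 and -0.039 m and linear speed of each of ledge_board, picture_board below 0.02 m/s and angular speed of each of ledge_board, picture_board below 0.2 rad/s); the robot touches nothing.
It fails at once if the picture board is dropped or slammed onto the stand: its foot comes down faster than 0.4 m/s in the last 30 mm above the shelf (linear speed of picture_board above 0.4 m/s and horizontal distance between picture_board and stand_seat below 0.15 m and height (world z) of picture_board below 0.0770917 m).
It fails at once if another hanging board is knocked off or pushed more than 40 mm (distance of any of round_board, paddle from where it was at the start of the episode above 0.04 m).
It fails at once if a bowl, the tub or the spoon is moved more than 25 mm (distance of any of bowl_a, bowl_b, tub, spoon from where it was at the start of the episode above 0.025 m).
It also fails if it takes over 54 s, if anything falls off the work surface, if the arm or the gripper's body presses on something with over 40 N, if the wrist force passes 120 N, or if a joint passes its speed limit or range.

ROBOT

A 7-joint arm with a two-finger parallel gripper is mounted at the origin on the work surface. World frame = base frame: x ahead of the robot, y to its left, z up, the work surface at z = 0. Lengths are in m, angles in rad, forces in N, time in s.
With the tool pointing down it reaches from about 0.35 to 0.9 m from the base axis. Payload 7.2 kg.
Tool frame: the origin (TCP) lies at the very end of the fingers, on their centre line; the grasp point (between the pads) lies 19 mm behind it (robot.pinch_z is the distance from the TCP to the grasp point, in m); z points along the fingers, y is the line along which they close (so a half turn about z gives the same grasp; the last joint's range is limited). The gripper opens to 85 mm and grips with 20 to 120 N. Pads are 22 mm wide; open, the fingers measure 114 mm over their backs; the gripper's body (76 mm by 85 mm) begins 54 mm behind the grasp point. The pads swing forward as they close: fully open they stand 13 mm farther back than shut.
Start: joints at [1.186, 0.411, -0.013, 1.596, 0.006, 1.134, -0.082], TCP at [0.195, -0.594, 0.231] pointing down, gripper open.
Joint ranges: [-2.95, 2.95], [-0.29, 1.99], [-1.47, 1.44], [0.14, 2.54], [-1.03, 4.17], [0.13, 1.85], [-2.86, 2.86]. Speed limits (rad/s): [2.39, 2.39, 3.01, 3.01, 3.14, 3.14, 3.14].

INTERFACE

Orientations are given as a 3x3 rotation matrix whose columns are the frame's x, y, z axes.
In Python, from station import robot, cams gives the robot as it stands.
- The arm moves only by the tool drive_tool, never from a script. Its argument "steps" is a list of rows, each a list of 7 numbers: the opening, from 0 (shut) to 1 (fully open), then the shift along the tool's x, y, z scaled (see below), then the turn, a rotation vector about the tool's x, y, z scaled (see below). A call has 1 to 20 rows; each row is the pose to reach, as a shift and turn from the pose commanded when the call began, along the tool's axes at that moment, turning the shorter way round; what a row does not reach only later rows make up. The controller multiplies each number of a shift by 0.15 m and each number of a turn by 180 degrees. A row lasts 1/8 s, in which the tool goes at most 62.5 mm and 10.7 degrees, less where a joint would pass 70% of its speed; a pose out of reach is approached as far as the arm can. A call with a number of a shift or a turn outside -1 to 1 is refused whole. A call with a gripper value outside its range is refused whole. The fingers move at their own pace and stop on an object; "grip_force" is the grip in N (left out, the last holds). Time passes only in rows, so rows that repeat a pose let the fingers close. It gives the time, the measured TCP pose, the force, the opening and the grip force at its end, in the units of the state.
- robot.observe(): the state, without advancing time (a new reading comes with each control period).
- cams.grab_frame(name): name is "scene" or "top" or "wrist"; returns a dict with "pixels" (480x640x3 uint8, blue, green, red), "K" (3x3 intrinsics, pixels), "origin" and "attitude" of the camera in the world. Camera axes: x right, y up, looking along -z (the intrinsics and any distortion apply to the point x, -y, -z); pixel columns grow to the right and rows downward; lengths in m; the calibration is good to about 2 mm. A picture is of the moment at which its call begins. There is no depth.
- robot.finish_job(): hands the job in; it is judged then, once.
The state is a dict: "t": time; "joint_pos": joint angles; "joint_velocities": joint speeds; "joint_efforts": joint torques, N m; "tool_pos": TCP position; "orientation": TCP orientation; "wrist_force": force on the tool from outside, world axes, zero at the start; "torque": the same for the moment, N m; "grip_width": finger opening in m; "gripper_force": force on a finger pad.
Only numpy, scipy, OpenCV 4.12 (cv2) and the standard library are available. Lean on these libraries where they do the work, as an engineer would, in place of code of your own. Each camera call takes 0.05 s, during which the arm holds its last target. There are 200 camera calls.

## Working session

There is one attempt and no reset: what is moved stays moved. The work goes in short steps, Python scripts to look and compute and a tool call to move; the robot and the scene stay as the last step left them, time stands still between calls to the robot, and variables do not carry over. Pictures are saved under pics/ and viewed, at most 10 in all, crops included, and the job is handed in when it is done.

Besides the shell and the picture viewer there is one more tool, called after ">>>" as name(argument=value, ...), one argument or row to a line, values as JSON. drive_tool: Moves the arm, as the interface text tells. Its arguments: {"type":"object","properties":{"steps":{"type":"array","items":{"type":"array","items":{"type":"number"}}},"grip_force":{"type":"number"}},"required":["steps"]}

```bash
mkdir -p pics
python3 - <<'E'
from station import robot,cams
import cv2,pickle,numpy as np
d={}
for n in("scene","top","wrist"):
    f=cams.grab_frame(n);d[n]=f;cv2.imwrite(f"pics/{n}0.png",f["pixels"])
    print(n,f["origin"],np.round(f["attitude"],3).tolist(),np.round(f["K"],1).tolist(),[k for k in f])
pickle.dump(d,open("f0.pkl","wb"))
s=robot.observe();print(s["t"],s["tool_pos"],np.round(s["orientation"],3).tolist(),s["grip_width"])
E
```

```text
scene [0.78062007 0.54525912 1.11164789] [[-0.881, -0.415, 0.228], [0.474, -0.763, 0.44], [-0.009, 0.495, 0.869]] [[458.1, 0.0, 316.4], [0.0, 458.1, 237.2], [0.0, 0.0, 1.0]] ['pixels', 'K', 'origin', 'attitude']
top [0.40637562 0.04857346 1.17177495] [[-0.013, 0.994, -0.106], [-1.0, -0.011, 0.016], [0.015, 0.106, 0.994]] [[449.9, 0.0, 322.9], [0.0, 449.9, 246.5], [0.0, 0.0, 1.0]] ['pixels', 'K', 'origin', 'attitude']
wrist [ 0.26709072 -0.57008103  0.37318275] [[0.311, 0.908, 0.282], [-0.95, 0.297, 0.092], [-0.001, -0.296, 0.955]] [[334.1, 0.0, 321.1], [0.0, 334.1, 238.2], [0.0, 0.0, 1.0]] ['pixels', 'K', 'origin', 'attitude']
0.15 [ 0.1945435  -0.59354212  0.23064893] [[0.95, 0.312, -0.0], [0.312, -0.95, 0.001], [-0.0, -0.001, -1.0]] 0.0853609605857671
```

View pics/scene0.png

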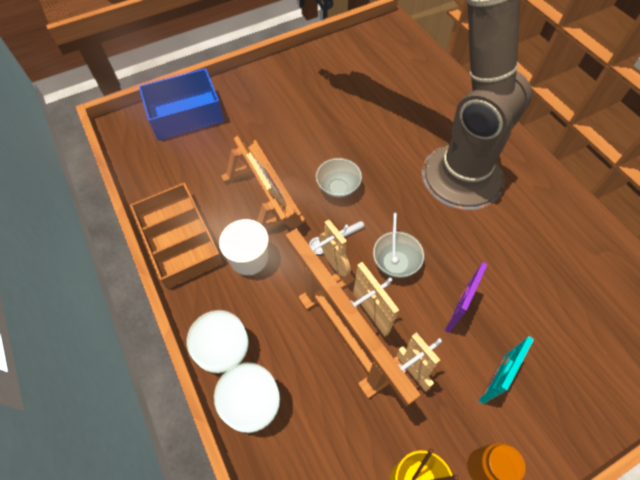

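View pics/top0.png

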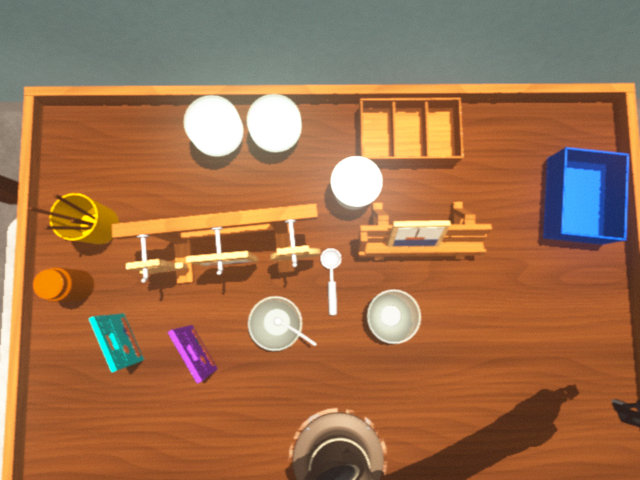

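The scene view shows the rack across the middle with three hanging boards and the stand at about (265,185). In the top view, x is up and y is left. The rack rail runs from (115,230) to (315,210), the middle board spans u 187–257, and the stand is at u 360–490, v 225–258. I'll zoom in.

Run:
```python
import cv2,pickle,numpy as np
d=pickle.load(open("f0.pkl","rb"))
t=d["top"]["pixels"];s=d["scene"]["pixels"]
a=cv2.resize(t[195:285,105:325],(800,327),interpolation=cv2.INTER_CUBIC)
b=cv2.resize(t[195:270,350:500],(546,273),interpolation=cv2.INTER_CUBIC)
c=np.zeros((600,800,3),np.uint8);c[:327]=a;c[327:,:546]=b
cv2.imwrite("pics/c1.png",c)
a=cv2.resize(s[130:240,215:315],(364,400),interpolation=cv2.INTER_CUBIC)
b=cv2.resize(s[215:405,280:450],(436,487),interpolation=cv2.INTER_CUBIC)
c=np.zeros((487,800,3),np.uint8);c[:400,:364]=a;c[:,364:]=b
cv2.imwrite("pics/c2.png",c)
```

```text
(no output)
```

View pics/c1.png

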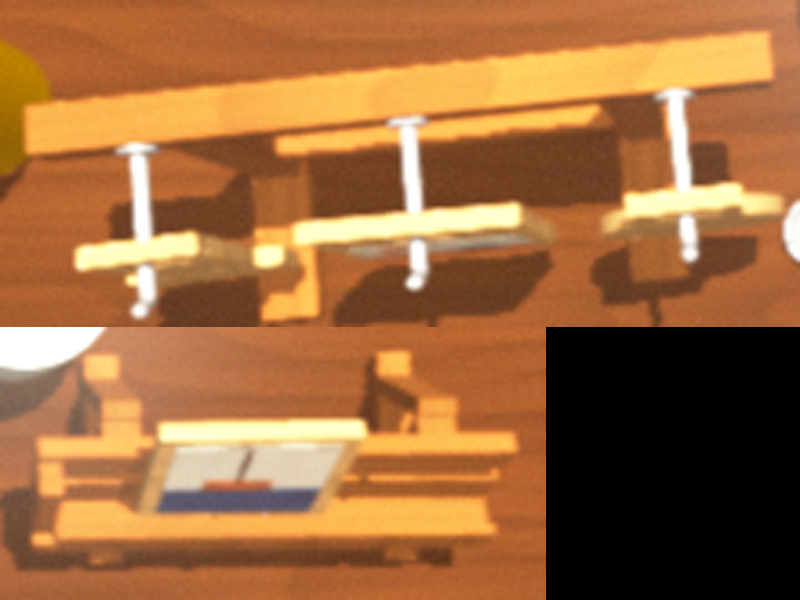

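View pics/c2.png

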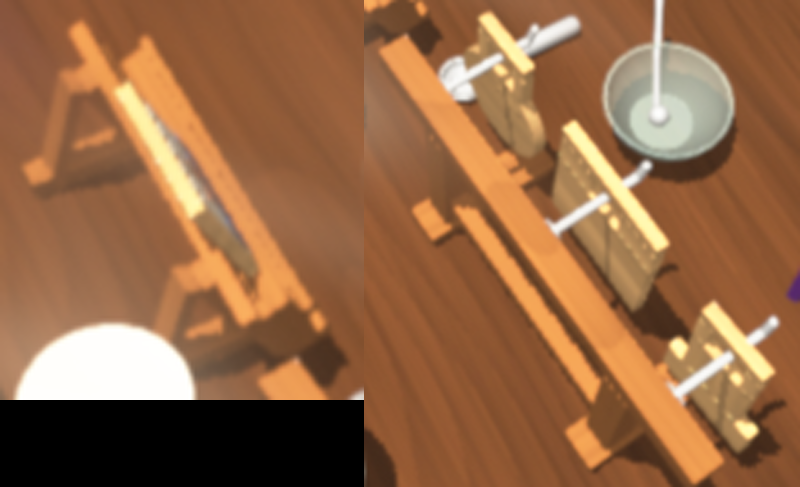

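The middle hook carries the picture board: its front shows blue and it is the widest, with its top edge at crop (295..525, 205..243). On the left is the paddle and on the right the round board. The stand's stop is at its left (+y) end, crop (45,490). The boat board is around mid-shelf, with its top edge at crop (160..365, 420..443).

```bash
cat > h.py <<'E'
import numpy as np,pickle
def ray(f,u,v,z):
    K=f["K"];c=np.array([(u-K[0,2])/K[0,0],-(v-K[1,2])/K[1,1],-1]);r=np.array(f["attitude"])@c;o=np.array(f["origin"])
    return o+r*(z-o[2])/r[2]
def proj(f,p):
    c=np.array(f["attitude"]).T@(np.array(p)-f["origin"]);K=f["K"]
    return np.array([K[0,2]+K[0,0]*c[0]/-c[2],K[1,2]+K[1,1]*c[1]/c[2]])
E
python3 - <<'E'
from h import *
np.set_printoptions(precision=4,suppress=True)
d=pickle.load(open("f0.pkl","rb"));T=d["top"]
k=220/800
A=lambda x,y,z:ray(T,105+x*k-.36,195+y*k-.36,z)
B=lambda x,y,z:ray(T,350+x*150/546-.36,195+(y-327)*150/546-.36,z)
print("tips",*[A(*p,.216)[:2] for p in((140,310),(415,282),(689,255))])
print("rail front L,R / back L,R",*[A(*p,.215)[:2] for p in((25,153),(773,79),(23,105),(770,32))])
print("pb front L,R, back L,R",*[A(*p,.222)[:2] for p in((294,244),(524,222),(297,226),(520,203))])
print("paddle top front",*[A(*p,.222)[:2] for p in((76,270),(201,256))]); print("round",*[A(*p,.222)[:2] for p in((625,217),(742,207))])
print("lb front L R",*[B(*p,.1543)[:2] for p in((160,443),(366,438))],"back",*[B(*p,.1502)[:2] for p in((160,423),(363,420))])
print("lip outer L R",*[B(*p,.0654)[:2] for p in((58,540),(495,532))], "slat top front L,R",*[B(*p,.1089)[:2] for p in((38,456),(517,452))])
# table-level items
for n,u,v,z in(("bowl_a",275,323,.056),("bowl_b",394,317,.056),("tub",357,183,.1),("spoonL",331,258,.01),("spoonR",333,313,.01),("spoontip",314,345,.08)): print(n,ray(T,u,v,z)[:2])
E
```

```text
tips [0.4415 0.4132] [0.4558 0.2545] [0.4697 0.0951]
rail front L,R / back L,R [0.5341 0.4832] [0.5736 0.0448] [0.5625 0.4854] [0.6019 0.0463]
pb front L,R, back L,R [0.4784 0.3233] [0.4896 0.1905] [0.4888 0.3218] [0.5008 0.1929]
paddle top front [0.4648 0.4483] [0.472  0.3767]
round [0.4919 0.1319] [0.497  0.0637]
lb front L R [ 0.5589 -0.1301] [ 0.5608 -0.2605] back [ 0.5723 -0.1312] [ 0.5729 -0.2603]
lip outer L R [ 0.5064 -0.0743] [ 0.5085 -0.3731] slat top front L,R [ 0.5579 -0.0576] [ 0.5573 -0.3738]
bowl_a [0.3382 0.1504]
bowl_b [ 0.3489 -0.1418]
tub [ 0.675  -0.0535]
spoonL [0.4998 0.0095]
spoonR [0.3587 0.0064]
spoontip [0.2866 0.0554]
```

```bash
cat >> h.py <<'E'
from scipy.spatial.transform import Rotation as R
np.set_printoptions(precision=3,suppress=True)
a=.35
SY=.005; RY=.089
Rs=R.from_euler('z',SY).as_matrix(); seat=np.array([.534,-.2237,.045])
U=Rs@[np.sin(a),0,np.cos(a)];O=Rs@[-np.cos(a),0,np.sin(a)];Y=Rs@[0,1,0]
TS=np.c_[Y,-O,-U]                       # tool along the slope
TP=TS@R.from_euler('y',.12).as_matrix() # push attitude, tip leading
rx=np.array([np.cos(RY),np.sin(RY),0]);ry=np.array([-np.sin(RY),np.cos(RY),0])
TR=np.c_[ry,rx,[0,0,-1]]                # at the rack
def SP(y,up,out):return seat+Y*y+U*up+O*out
def go(p,Rt,s=None):
    if s is None:
        from station import robot;s=robot.observe()
        print("t",s["t"],"pos",np.array(s["tool_pos"]),"F",np.array(s["wrist_force"]),"w",s["grip_width"],"gf",s["gripper_force"],"q",np.array(s["joint_pos"]))
    R0=np.array(s["orientation"])
    print(" shift",R0.T@(np.array(p)-s["tool_pos"])/.15,"turn",R.from_matrix(R0.T@Rt).as_rotvec()/np.pi)
E
python3 -c "
from h import *
p=SP(-.078,130,17.5) if 0 else SP(-.078,.13,.0175);print(p);go(p,TP)"
```

```text
[ 0.563 -0.302  0.173]
t 0.15 pos [ 0.195 -0.594  0.231] F [ 0.496 -0.555 -0.262] w 0.0853609605857671 gf 0.0 q [ 1.186  0.412 -0.013  1.597  0.006  1.134 -0.082]
 shift [ 2.938 -1.085  0.385] turn [ 0.119 -0.037 -0.389]
```

>>> drive_tool(
  steps=[
    [0, 0.25, -0.09, 0, 0.02, 0, -0.055],
    [0, 0.55, -0.2, 0, 0.03, -0.01, -0.11],
    [0, 0.8, -0.29, 0, 0.05, -0.015, -0.165],
    [0, 1, -0.37, 0, 0.065, -0.02, -0.22],
    [0, 1, -0.37, 0, 0.065, -0.02, -0.22],
  ],
)

```text
t: 0.78
tool_pos: [0.3237, -0.4917, 0.2304]
orientation: [[0.525, 0.834, -0.17], [0.851, -0.512, 0.12], [0.013, -0.208, -0.978]]
wrist_force: [0.8, 0.6, 0.4]
grip_width: -0.0
gripper_force: 0.0
```

```bash
python3 -c "
from h import *
go(SP(-.078,.13,.0175),TP)"
```

```text
t 0.775 pos [ 0.324 -0.492  0.23 ] F [0.795 0.595 0.387] w -1.1373085345752439e-05 gf 0.0 q [ 1.003  0.482 -0.188  1.511  0.133  1.364  0.235]
 shift [1.91  0.758 0.255] turn [ 0.055 -0.016 -0.167]
```

>>> drive_tool(
  steps=[
    [0, 0.3, 0.12, 0.03, 0.02, -0.005, -0.055],
    [0, 0.6, 0.24, 0.06, 0.035, -0.01, -0.11],
    [0, 0.8, 0.32, 0.1, 0.055, -0.016, -0.167],
    [0, 0.95, 0.38, 0.12, 0.055, -0.016, -0.167],
    [0, 0.95, 0.38, 0.12, 0.055, -0.016, -0.167],
  ],
)

```text
t: 1.4
tool_pos: [0.4407, -0.4004, 0.2027]
orientation: [[0.045, 0.939, -0.342], [0.993, -0.005, 0.118], [0.109, -0.345, -0.932]]
wrist_force: [-1.1, -0.9, 1.3]
grip_width: -0.0002
gripper_force: 0.0
```

```bash
python3 -c "
from h import *
go(SP(-.078,.13,.0175),TP);go(SP(-.078,.05,.0175),TP)"
```

```text
t 1.4 pos [ 0.441 -0.4    0.203] F [-1.138 -0.947  1.312] w -0.00018323675101488616 gf 0.0 q [ 0.792  0.626 -0.311  1.393  0.242  1.521  0.42 ]
 shift [ 0.669  0.827 -0.016] turn [-0.    -0.    -0.003]
t 1.4 pos [ 0.441 -0.4    0.203] F [-1.138 -0.947  1.312] w -0.00018323675101488616 gf 0.0 q [ 0.792  0.626 -0.311  1.393  0.242  1.521  0.42 ]
 shift [0.605 0.828 0.514] turn [-0.    -0.    -0.003]
```

>>> drive_tool(
  steps=[
    [0, 0.25, 0.3, 0, 0, 0, -0.003],
    [0, 0.5, 0.6, 0, 0, 0, -0.003],
    [0, 0.66, 0.82, 0, 0, 0, -0.003],
    [0, 0.64, 0.83, 0.2, 0, 0, -0.003],
    [0, 0.605, 0.83, 0.4, 0, 0, -0.003],
    [0, 0.605, 0.83, 0.51, 0, 0, -0.003],
    [0, 0.605, 0.83, 0.51, 0, 0, -0.003],
  ],
)

```text
t: 2.28
tool_pos: [0.5331, -0.3037, 0.0988]
orientation: [[0.038, 0.939, -0.343], [0.993, 0.003, 0.118], [0.112, -0.345, -0.932]]
wrist_force: [1.5, -0.1, 0.4]
grip_width: -0.0002
gripper_force: 0.0
```

```bash
python3 -c "
from h import *
from station import cams;import cv2
f=cams.grab_frame('top')
cv2.imwrite('pics/p1.png',cv2.resize(f['pixels'][170:290,340:500],(800,600),interpolation=cv2.INTER_CUBIC))
go(SP(-.048,.05,.0175),TP);go(SP(.009,.05,.0175),TP)"
```

```text
t 2.325 pos [ 0.534 -0.303  0.1  ] F [ 0.56  -0.058  1.064] w -8.239500853674249e-05 gf 0.0 q [ 0.62   0.769 -0.334  1.397  0.234  1.388  0.227]
 shift [0.209 0.009 0.034] turn [-0.  0. -0.]
t 2.325 pos [ 0.534 -0.303  0.1  ] F [ 0.56  -0.058  1.064] w -8.239500853674249e-05 gf 0.0 q [ 0.62   0.769 -0.334  1.397  0.234  1.388  0.227]
 shift [0.587 0.009 0.08 ] turn [-0.  0. -0.]
```

View pics/p1.png

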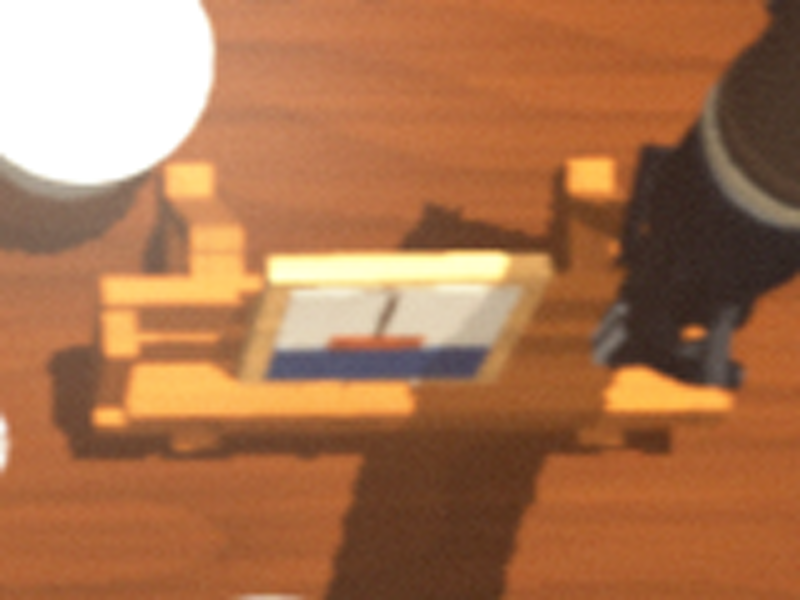

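The closed gripper is clear to the right of the boat board, with its tip near crop (700,350) over the shelf. Now I'll push.

>>> drive_tool(
  steps=[
    [0, 0.1, 0.01, 0.01, 0, 0, 0],
    [0, 0.18, 0.01, 0.03, 0, 0, 0],
    [0, 0.21, 0.01, 0.033, 0, 0, 0],
    [0, 0.24, 0.01, 0.037, 0, 0, 0],
    [0, 0.28, 0.01, 0.04, 0, 0, 0],
    [0, 0.32, 0.01, 0.045, 0, 0, 0],
    [0, 0.36, 0.01, 0.05, 0, 0, 0],
    [0, 0.4, 0.01, 0.055, 0, 0, 0],
    [0, 0.44, 0.01, 0.06, 0, 0, 0],
    [0, 0.48, 0.01, 0.065, 0, 0, 0],
    [0, 0.51, 0.01, 0.07, 0, 0, 0],
    [0, 0.53, 0.01, 0.072, 0, 0, 0],
    [0, 0.54, 0.01, 0.073, 0, 0, 0],
  ],
)

```text
t: 3.95
tool_pos: [0.5352, -0.221, 0.0977]
orientation: [[0.034, 0.939, -0.342], [0.993, 0.006, 0.117], [0.112, -0.343, -0.933]]
wrist_force: [2.3, -4.6, 3.5]
grip_width: -0.0002
gripper_force: 2.6
```

```bash
python3 -c "
from h import *
from station import cams;import cv2
f=cams.grab_frame('top')
cv2.imwrite('pics/p2.png',cv2.resize(f['pixels'][170:290,340:500],(800,600),interpolation=cv2.INTER_CUBIC))
go(SP(.009,.05,.0175),TP)"
```

```text
t 4.0 pos [ 0.535 -0.221  0.098] F [ 1.908 -4.243  3.009] w 0.0001889222732407086 gf 2.4403659626841545 q [ 0.543  0.724 -0.365  1.499  0.204  1.334  0.118]
 shift [ 0.041 -0.004  0.005] turn [-0.     0.     0.001]
```

View pics/p2.png

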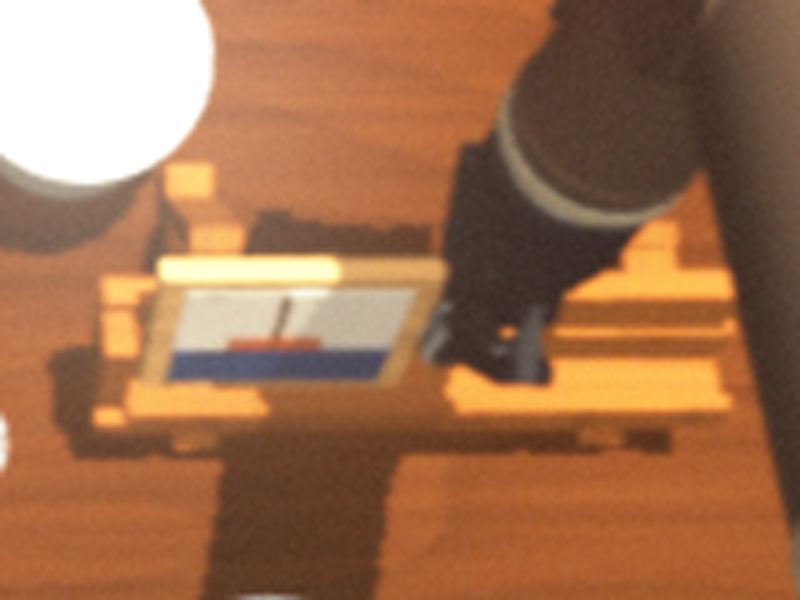

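The board has slid evenly and is still flat on the slats. Its left edge is at crop x≈145, with the stop face at about 130.

>>> drive_tool(
  steps=[
    [0, 0.02, 0, 0.002, 0, 0, 0],
    [0, 0.035, 0, 0.004, 0, 0, 0],
    [0, 0.045, 0, 0.005, 0, 0, 0],
    [0, 0.055, 0, 0.006, 0, 0, 0],
    [0, 0.055, 0, 0.006, 0, 0, 0],
  ],
)

```text
t: 4.62
tool_pos: [0.5352, -0.2133, 0.0978]
orientation: [[0.035, 0.939, -0.341], [0.993, 0.006, 0.116], [0.111, -0.343, -0.933]]
wrist_force: [1.5, -4.9, 3.5]
grip_width: -0.0002
gripper_force: 3.0
```

>>> drive_tool(
  steps=[
    [0, 0.01, 0, 0.001, 0, 0, 0],
    [0, 0.02, 0, 0.002, 0, 0, 0],
    [0, 0.02, 0, 0.002, 0, 0, 0],
  ],
)

```text
t: 5.0
tool_pos: [0.5352, -0.213, 0.0979]
orientation: [[0.036, 0.94, -0.341], [0.994, 0.003, 0.113], [0.108, -0.342, -0.933]]
wrist_force: [2.3, -12.3, 3.6]
grip_width: -0.0001
gripper_force: 5.9
```

```bash
python3 -c "
from h import *
from station import cams;import cv2
f=cams.grab_frame('top')
cv2.imwrite('pics/p3.png',cv2.resize(f['pixels'][200:275,345:445],(800,600),interpolation=cv2.INTER_CUBIC))
go(SP(.009,.05,.0175),TP)"
```

```text
t 5.05 pos [ 0.535 -0.213  0.098] F [  2.731 -12.29    3.289] w 0.00010871072843402922 gf 5.938663613051176 q [ 0.533  0.718 -0.367  1.509  0.203  1.327  0.103]
 shift [-0.011 -0.003 -0.001] turn [ 0.     0.001 -0.   ]
```

View pics/p3.png

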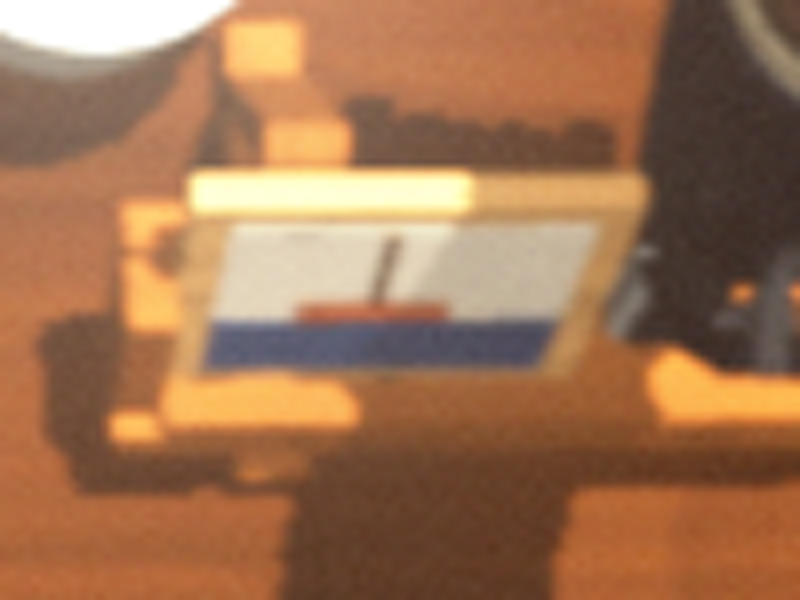

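The force rose from 5 N to 12 N with no further motion, so the board is against the stop. It is still flat, with its lower-left corner at crop (170,365) by the stop block. Next I'll retreat and plan the rack approach.

>>> drive_tool(
  steps=[
    [0, -0.08, 0, 0, 0, 0, 0],
    [0, -0.2, 0, -0.1, 0, 0, 0],
    [0.2, -0.2, 0, -0.4, 0, 0, 0],
    [0.4, -0.2, 0, -0.7, 0, 0, 0],
    [0.6, -0.2, 0, -1, 0, 0, 0],
    [0.6, -0.2, 0, -1, 0, 0, 0],
  ],
)

```text
t: 5.8
tool_pos: [0.5872, -0.2561, 0.2366]
orientation: [[0.033, 0.941, -0.338], [0.993, 0.008, 0.118], [0.113, -0.339, -0.934]]
wrist_force: [-1.3, 0.2, -0.4]
grip_width: 0.0513
gripper_force: 0.0
```

```bash
cat >> h.py <<'E'
bc=np.array([.489,.2572,.062])
G=bc-ry*.042+np.array([0,0,.115])
E
python3 -c "
from h import *
print(G);go(G+[0,0,.09],TR)"
```

```text
[0.493 0.215 0.177]
t 5.8 pos [ 0.587 -0.256  0.237] F [-1.274  0.235 -0.447] w 0.051311939806708805 gf 0.0 q [ 0.529  0.701 -0.357  1.186  0.183  1.656  0.178]
 shift [ 3.123 -0.637  0.394] turn [-0.109 -0.043 -0.032]
```

>>> drive_tool(
  steps=[
    [0.6, 0.3, -0.06, 0, -0.03, -0.01, -0.01],
    [0.6, 0.6, -0.12, 0, -0.06, -0.025, -0.02],
    [0.6, 1, -0.2, 0.02, -0.09, -0.04, -0.03],
    [0.6, 1, -0.2, 0.02, -0.109, -0.043, -0.032],
  ],
)

```text
t: 6.3
tool_pos: [0.5597, -0.1, 0.2587]
orientation: [[-0.098, 0.995, -0.001], [0.995, 0.098, 0.001], [0.001, -0.001, -1.0]]
wrist_force: [0.5, -1.2, 0.3]
grip_width: 0.0513
gripper_force: 0.0
```

```bash
python3 -c "
from h import *
go(G+[0,0,.09],TR)"
```

```text
t 6.3 pos [ 0.56  -0.1    0.259] F [ 0.496 -1.178  0.331] w 0.051292575616018125 gf 0.0 q [ 0.467  0.336 -0.482  1.675  0.166  1.173  0.041]
 shift [ 2.136 -0.237 -0.054] turn [-0.    -0.     0.003]
```

>>> drive_tool(
  steps=[
    [0.6, 0.3, -0.04, -0.05, 0, 0, 0.003],
    [0.6, 0.65, -0.08, -0.06, 0, 0, 0.003],
    [0.6, 1, -0.12, -0.06, 0, 0, 0.003],
    [0.6, 1, -0.12, -0.06, 0, 0, 0.003],
  ],
)

```text
t: 6.8
tool_pos: [0.5278, 0.0455, 0.2664]
orientation: [[-0.087, 0.996, -0.006], [0.996, 0.087, 0.0], [0.001, -0.006, -1.0]]
wrist_force: [-0.4, -1.1, 0.2]
grip_width: 0.0514
gripper_force: 0.0
```

>>> drive_tool(
  steps=[
    [0.6, 0.35, -0.04, 0, 0, 0, 0],
    [0.6, 0.7, -0.08, 0, 0, 0, 0],
    [0.6, 1, -0.11, 0, 0, 0, 0],
    [0.6, 1, -0.11, 0, 0, 0, 0],
  ],
)

```text
t: 7.3
tool_pos: [0.4998, 0.1918, 0.266]
orientation: [[-0.085, 0.996, -0.006], [0.996, 0.085, -0.001], [-0.0, -0.006, -1.0]]
wrist_force: [-0.8, -0.2, -0.2]
grip_width: 0.0514
gripper_force: 0.0
```

```bash
python3 -c "
from h import *
go(G+[0,0,.09],TR)"
```

```text
t 7.3 pos [0.5   0.192 0.266] F [-0.839 -0.162 -0.21 ] w 0.05139645553935212 gf 0.0 q [ 0.05   0.296 -0.625  1.731  0.183  1.179 -0.541]
 shift [ 0.161 -0.034 -0.006] turn [-0.002  0.    -0.001]
```

>>> drive_tool(
  steps=[
    [0.6, 0.16, -0.03, 0, -0.002, 0, 0],
    [0.6, 0.16, -0.03, 0.2, -0.002, 0, 0],
    [0.6, 0.16, -0.03, 0.4, -0.002, 0, 0],
    [0.6, 0.16, -0.03, 0.5, -0.002, 0, 0],
    [0.6, 0.16, -0.03, 0.6, -0.002, 0, 0],
    [0.6, 0.16, -0.03, 0.6, -0.002, 0, 0],
  ],
)

```text
t: 8.05
tool_pos: [0.4949, 0.2111, 0.1762]
orientation: [[-0.078, 0.997, 0.002], [0.997, 0.078, -0.002], [-0.002, 0.001, -1.0]]
wrist_force: [0.3, -0.0, 0.3]
grip_width: 0.0513
gripper_force: 0.0
```

```bash
python3 -c "
from h import *
from station import cams;import cv2
go(G,TR)
a=cams.grab_frame('scene')['pixels'][190:370,270:450];b=cams.grab_frame('wrist')['pixels']
c=np.zeros((400,800,3),np.uint8);c[:,:400]=cv2.resize(a,(400,400),interpolation=cv2.INTER_CUBIC);c[:300,400:]=cv2.resize(b,(400,300))
cv2.imwrite('pics/p4.png',c)"
```

```text
t 8.05 pos [0.495 0.211 0.176] F [ 0.289 -0.046  0.348] w 0.051337389887773394 gf 0.0 q [-0.016  0.388 -0.607  1.841  0.263  0.993 -0.656]
 shift [ 0.029 -0.012 -0.006] turn [ 0.     0.001 -0.003]
```

View pics/p4.png

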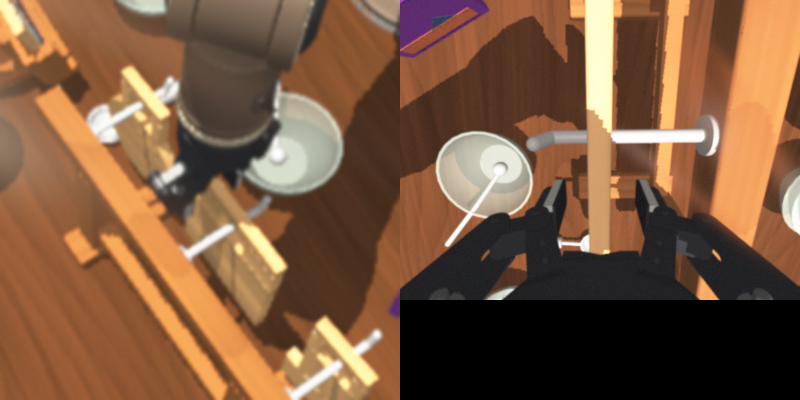

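The wrist view shows the board edge (columns 585–612) centred between the two fingers, with the hook well beside them. I'll close the gripper.

>>> drive_tool(
  steps=[
    [0.6, 0.03, -0.01, 0, 0, 0, -0.003],
    [0.4, 0.03, -0.01, 0, 0, 0, -0.003],
    [0.2, 0.03, -0.01, 0, 0, 0, -0.003],
    [0, 0.03, -0.01, 0, 0, 0, -0.003],
    [0, 0.03, -0.01, 0, 0, 0, -0.003],
    [0, 0.03, -0.01, 0, 0, 0, -0.003],
  ],
  grip_force=70,
)

```text
t: 8.9
tool_pos: [0.4935, 0.2162, 0.1772]
orientation: [[-0.088, 0.996, 0.004], [0.996, 0.088, -0.001], [-0.002, 0.003, -1.0]]
wrist_force: [0.1, 0.3, 3.8]
grip_width: 0.011
gripper_force: 69.5
```

>>> drive_tool(
  steps=[
    [0, 0, 0, -0.05, 0, 0, 0],
    [0, 0, 0, -0.1, 0, 0, 0],
    [0, 0, 0, -0.14, 0, 0, 0],
    [0, 0, 0, -0.14, 0, 0, 0],
  ],
)

```text
t: 9.4
tool_pos: [0.4936, 0.2163, 0.1986]
orientation: [[-0.088, 0.996, 0.004], [0.996, 0.088, -0.001], [-0.002, 0.004, -1.0]]
wrist_force: [-0.6, -0.3, -2.2]
grip_width: 0.0114
gripper_force: 68.8
```

```bash
python3 -c "
from h import *
from station import cams;import cv2
go(G+[0,0,.021],TR)
a=cams.grab_frame('scene')['pixels'][190:370,270:450];b=cams.grab_frame('wrist')['pixels']
c=np.zeros((400,800,3),np.uint8);c[:,:400]=cv2.resize(a,(400,400),interpolation=cv2.INTER_CUBIC);c[:300,400:]=cv2.resize(b,(400,300))
cv2.imwrite('pics/p5.png',c)"
```

```text
t 9.4 pos [0.494 0.216 0.199] F [-0.649 -0.272 -2.167] w 0.011418244157805206 gf 68.83247315883636 q [-0.014  0.363 -0.619  1.817  0.246  1.036 -0.64 ]
 shift [-0.005 -0.006  0.004] turn [ 0.001  0.    -0.   ]
```

View pics/p5.png

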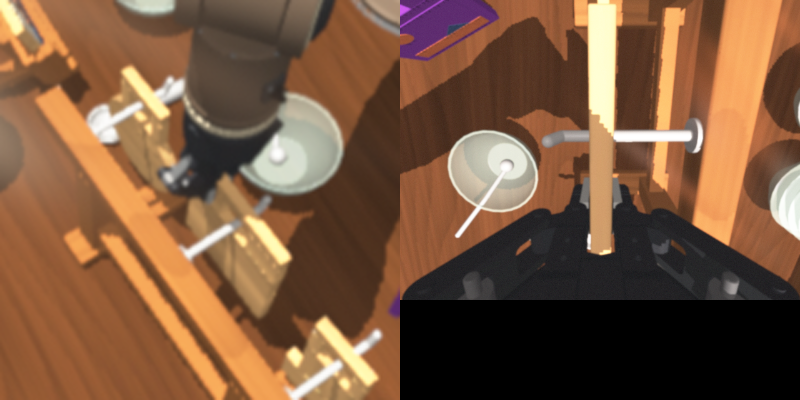

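The board is lifted level by about 21 mm, with the bar inside the hole. The wrist force of about −2.2 N matches its weight. Now I'll take it off the hook.

>>> drive_tool(
  steps=[
    [0, 0, -0.12, 0, 0, 0, 0],
    [0, 0, -0.25, 0, 0, 0, 0],
    [0, 0, -0.38, 0, 0, 0, 0],
    [0, 0, -0.5, 0, 0, 0, 0],
    [0, 0, -0.56, 0, 0, 0, 0],
    [0, 0, -0.56, -0.2, 0, 0, 0],
    [0, 0, -0.56, -0.5, 0, 0, 0],
    [0, 0, -0.56, -0.8, 0, 0, 0],
    [0, 0, -0.56, -1, 0, 0, 0],
    [0, 0, -0.56, -1, 0, 0, 0],
  ],
)

```text
t: 10.75
tool_pos: [0.4102, 0.2097, 0.3498]
orientation: [[-0.088, 0.996, 0.008], [0.996, 0.088, 0.0], [-0.001, 0.008, -1.0]]
wrist_force: [0.3, 0.8, -2.7]
grip_width: 0.011
gripper_force: 68.9
```

```bash
python3 -c "
from h import *
go(SP(-.108,.215,.012),TS);print(SP(-.108,.215,.012))"
```

```text
t 10.75 pos [0.41 0.21 0.35] F [ 0.283  0.799 -2.663] w 0.010995466414017697 gf 68.93742620944977 q [ 0.062  0.083 -0.677  1.763  0.058  1.309 -0.541]
 shift [-3.702  0.919  0.667] turn [0.114 0.005 0.026]
[ 0.597 -0.331  0.251]
```

>>> drive_tool(
  steps=[
    [0, -0.25, 0, 0, 0.02, 0, 0.005],
    [0, -0.6, 0.1, 0, 0.04, 0, 0.01],
    [0, -0.9, 0.2, 0, 0.06, 0.002, 0.013],
    [0, -1, 0.25, 0, 0.06, 0.002, 0.013],
    [0, -1, 0.25, 0, 0.06, 0.002, 0.013],
  ],
)

```text
t: 11.38
tool_pos: [0.4598, 0.0622, 0.3467]
orientation: [[-0.045, 0.982, -0.186], [0.999, 0.044, -0.007], [0.001, -0.186, -0.983]]
wrist_force: [0.1, 0.0, -2.5]
grip_width: 0.0114
gripper_force: 69.0
```

>>> drive_tool(
  steps=[
    [0, -0.25, 0.05, 0, 0.015, 0, 0.003],
    [0, -0.6, 0.1, 0, 0.03, 0, 0.008],
    [0, -0.9, 0.15, 0, 0.04, 0.002, 0.01],
    [0, -1, 0.2, 0, 0.05, 0.002, 0.013],
    [0, -1, 0.2, 0, 0.05, 0.002, 0.013],
  ],
)

```text
t: 12.0
tool_pos: [0.4964, -0.0848, 0.3415]
orientation: [[-0.006, 0.942, -0.336], [1.0, 0.005, -0.005], [-0.003, -0.336, -0.942]]
wrist_force: [0.1, 1.3, -3.3]
grip_width: 0.0108
gripper_force: 69.0
```

```bash
python3 -c "
from h import *
go(SP(-.108,.215,.012),TS)"
```

```text
t 12.0 pos [ 0.496 -0.085  0.341] F [ 0.112  1.258 -3.316] w 0.010810783120670606 gf 68.96081149578094 q [ 0.363  0.38  -0.429  1.46   0.138  1.679 -0.069]
 shift [-1.647  0.826  0.35 ] turn [0.002 0.001 0.   ]
```

>>> drive_tool(
  steps=[
    [0, -0.25, 0.12, 0, 0.002, 0.001, 0],
    [0, -0.6, 0.3, 0, 0.002, 0.001, 0],
    [0, -0.9, 0.45, 0, 0.002, 0.001, 0],
    [0, -1, 0.5, 0.05, 0.002, 0.001, 0],
    [0, -1, 0.5, 0.05, 0.002, 0.001, 0],
  ],
)

```text
t: 12.62
tool_pos: [0.565, -0.2338, 0.3098]
orientation: [[-0.006, 0.939, -0.343], [1.0, 0.006, -0.001], [0.001, -0.343, -0.939]]
wrist_force: [-0.3, 0.8, -2.3]
grip_width: 0.0114
gripper_force: 69.0
```

```bash
python3 -c "
from h import *
go(SP(-.108,.215,.012),TS)"
```

```text
t 12.625 pos [ 0.565 -0.234  0.31 ] F [-0.334  0.841 -2.297] w 0.011370464166294775 gf 68.98151904344559 q [ 0.466  0.58  -0.352  1.219  0.24   1.722  0.135]
 shift [-0.652  0.331  0.296] turn [ 0. -0.  0.]
```

>>> drive_tool(
  steps=[
    [0, -0.25, 0.12, 0.05, 0, 0, 0],
    [0, -0.5, 0.25, 0.15, 0, 0, 0],
    [0, -0.65, 0.33, 0.25, 0, 0, 0],
    [0, -0.65, 0.33, 0.3, 0, 0, 0],
    [0, -0.65, 0.33, 0.3, 0, 0, 0],
  ],
)

```text
t: 13.25
tool_pos: [0.5971, -0.3298, 0.2522]
orientation: [[-0.008, 0.94, -0.341], [1.0, 0.007, -0.001], [0.001, -0.341, -0.94]]
wrist_force: [-0.2, 0.8, -2.2]
grip_width: 0.0112
gripper_force: 69.0
```

```bash
python3 -c "
from h import *
go(SP(-.108,.125,.012),TS);go(SP(-.108,.115,.008),TS)"
```

```text
t 13.25 pos [ 0.597 -0.33   0.252] F [-0.207  0.771 -2.203] w 0.011161461264164096 gf 69.0360501408577 q [ 0.527  0.73  -0.313  1.084  0.297  1.695  0.248]
 shift [-0.011  0.001  0.607] turn [ 0.001 -0.     0.001]
t 13.25 pos [ 0.597 -0.33   0.252] F [-0.207  0.771 -2.203] w 0.011161461264164096 gf 69.0360501408577 q [ 0.527  0.73  -0.313  1.084  0.297  1.695  0.248]
 shift [-0.011  0.028  0.674] turn [ 0.001 -0.     0.001]
```

>>> drive_tool(
  steps=[
    [0, -0.01, 0, 0.1, 0, 0, 0],
    [0, -0.01, 0, 0.22, 0, 0, 0],
    [0, -0.01, 0, 0.34, 0, 0, 0],
    [0, -0.01, 0, 0.45, 0, 0, 0],
    [0, -0.01, 0, 0.53, 0, 0, 0],
    [0, -0.01, 0, 0.58, 0, 0, 0],
    [0, -0.01, 0, 0.61, 0, 0, 0],
    [0, -0.01, 0, 0.61, 0, 0, 0],
  ],
)

```text
t: 14.25
tool_pos: [0.5655, -0.3345, 0.1656]
orientation: [[-0.005, 0.94, -0.342], [1.0, 0.004, -0.002], [-0.001, -0.342, -0.94]]
wrist_force: [0.8, 0.0, -1.7]
grip_width: 0.0113
gripper_force: 69.1
```

```bash
python3 -c "
from h import *
from station import cams;import cv2
f=cams.grab_frame('top');g=cams.grab_frame('scene')
a=f['pixels'][190:280,345:495];b=g['pixels'][130:220,215:335]
c=np.zeros((600,600,3),np.uint8);c[:360]=cv2.resize(a,(600,360),interpolation=cv2.INTER_CUBIC);c[360:,:320]=cv2.resize(b,(320,240),interpolation=cv2.INTER_CUBIC)
cv2.imwrite('pics/p6.png',c)
go(SP(-.108,.115,.012),TS)"
```

```text
t 14.35 pos [ 0.566 -0.334  0.166] F [-0.591 -0.031 -2.041] w 0.01132023080639558 gf 69.06831711530685 q [ 0.566  0.739 -0.314  1.273  0.312  1.503  0.223]
 shift [0.02  0.    0.063] turn [ 0.001  0.    -0.   ]
```

View pics/p6.png

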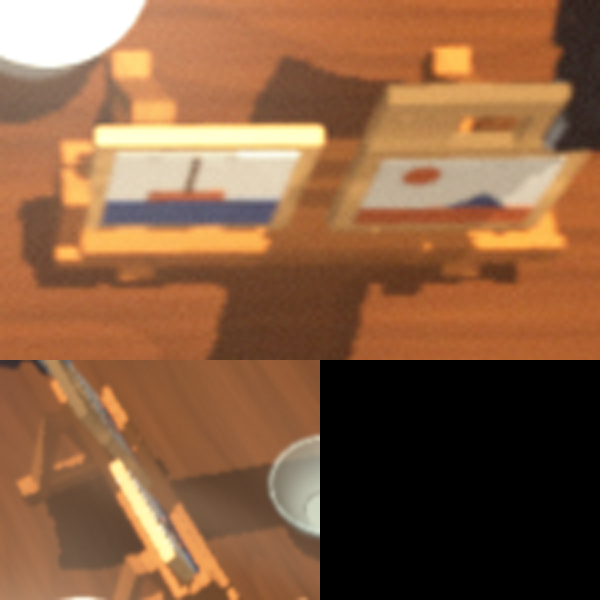

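The picture board hovers level over the open part of the shelf, picture to the front. Its top back edge is at crop (388..572, 85) and its lower-left corner at about (332,228). I'll check its lateral position.

Run:
```python
from h import *
d=pickle.load(open("f0.pkl","rb"));T=d["top"]
def q(x,y,up,out):
    z=SP(0,up,out)[2]; p=ray(T,345+x/4-.4,190+y/4-.4,z)-seat; return p@Y,p@(Rs@[1,0,0])-(SP(0,up,out)-seat)@(Rs@[1,0,0])
print("pb top back L,R",q(388,87,.17,.006),q(572,87,.17,.006))
print("pb top front L,R",q(386,103,.17,.018),q(570,103,.17,.018))
print("pb bottom front L",q(332,228,.012,.018))
print("lb bot front L,R",q(80,231,0.,.012),q(275,228,0.,.012),"lb top back",q(97,127,.112,0),q(325,127,.112,0))
```

```text
pb top back L,R (np.float64(-0.0035334263886962914), np.float64(-0.00325633502049949)) (np.float64(-0.10454387876245687), np.float64(-0.004755218196294209))
pb top front L,R (np.float64(-0.0008621177246743753), np.float64(-0.0015246317624617658)) (np.float64(-0.10134140900290807), np.float64(-0.003028988395169248))
pb bottom front L (np.float64(-0.005839265074090549), np.float64(7.675462360568625e-05))
lb bot front L,R (np.float64(0.14972986639950167), np.float64(0.0005671936391077118)) (np.float64(0.02680254050902957), np.float64(0.0004955712219719115)) lb top back (np.float64(0.14938268649697428), np.float64(0.00046031198322570716)) (np.float64(0.017785977145370394), np.float64(-0.0015361032206705552))
```

>>> drive_tool(
  steps=[
    [0, 0.02, 0, 0.015, 0, 0, 0],
    [0, 0.02, 0, 0.03, 0, 0, 0],
    [0, 0.02, 0, 0.04, 0, 0, 0],
    [0, 0.02, 0, 0.05, 0, 0, 0],
    [0, 0.02, 0, 0.05, 0, 0, 0],
  ],
)

```text
t: 14.98
tool_pos: [0.5629, -0.3316, 0.1586]
orientation: [[-0.005, 0.94, -0.342], [1.0, 0.004, -0.002], [-0.001, -0.342, -0.94]]
wrist_force: [-0.7, 0.3, -2.4]
grip_width: 0.011
gripper_force: 69.3
```

>>> drive_tool(
  steps=[
    [0, 0, 0, 0.01, 0, 0, 0],
    [0, 0, 0, 0.02, 0, 0, 0],
    [0, 0, 0, 0.02, 0, 0, 0],
  ],
)

```text
t: 15.35
tool_pos: [0.5628, -0.3323, 0.1577]
orientation: [[-0.004, 0.941, -0.339], [1.0, 0.003, -0.004], [-0.003, -0.339, -0.941]]
wrist_force: [2.0, -2.6, 7.5]
grip_width: 0.0108
gripper_force: 70.7
```

>>> drive_tool(
  steps=[
    [0, 0, 0, -0.01, 0, 0, 0],
    [0, 0, 0.01, -0.01, 0, 0, 0],
    [0, 0, 0.02, -0.01, 0, 0, 0],
    [0, 0, 0.03, -0.01, 0, 0, 0],
    [0, 0, 0.03, -0.01, 0, 0, 0],
  ],
)

```text
t: 15.98
tool_pos: [0.5661, -0.3318, 0.1565]
orientation: [[-0.005, 0.939, -0.343], [1.0, 0.004, -0.003], [-0.001, -0.343, -0.939]]
wrist_force: [-0.8, -2.1, 7.4]
grip_width: 0.0112
gripper_force: 70.5
```

>>> drive_tool(
  steps=[
    [0, 0, 0.01, -0.01, 0, 0, 0],
    [0, 0, 0.02, -0.01, 0, 0, 0],
    [0, 0, 0.02, -0.01, 0, 0, 0],
  ],
)

```text
t: 16.35
tool_pos: [0.5694, -0.3312, 0.1557]
orientation: [[-0.005, 0.939, -0.343], [1.0, 0.004, -0.002], [-0.0, -0.343, -0.939]]
wrist_force: [-3.3, 0.9, 2.5]
grip_width: 0.0115
gripper_force: 69.6
```

Both the shelf and the back plane are in contact. I'll release gently, then withdraw along the slope.

>>> drive_tool(
  steps=[
    [0.1, 0, 0, 0, 0, 0, 0],
    [0.2, 0, 0, 0, 0, 0, 0],
    [0.3, 0, 0, 0, 0, 0, 0],
    [0.4, 0, 0, 0, 0, 0, 0],
    [0.4, 0, 0, 0, 0, 0, 0],
    [0.4, 0, 0, -0.1, 0, 0, 0],
    [0.4, 0, 0, -0.25, 0, 0, 0],
    [0.4, 0, 0, -0.45, 0, 0, 0],
    [0.4, 0, 0, -0.7, 0, 0, 0],
    [0.4, 0, 0, -0.95, 0, 0, 0],
    [0.4, 0, 0, -0.95, 0, 0, 0],
  ],
)

```text
t: 17.73
tool_pos: [0.6208, -0.3307, 0.294]
orientation: [[-0.005, 0.942, -0.336], [1.0, 0.004, -0.004], [-0.002, -0.336, -0.942]]
wrist_force: [-0.9, 0.1, 0.7]
grip_width: 0.0344
gripper_force: 0.0
```

>>> drive_tool(
  steps=[
    [0.4, -0.4, 0, -0.2, 0, 0, 0],
    [0.4, -0.8, 0, -0.2, 0, 0, 0],
    [0.4, -1, 0, -0.2, 0, 0, 0],
    [0.4, -1, 0, -0.2, 0, 0, 0],
  ],
)

```text
t: 18.23
tool_pos: [0.6145, -0.4771, 0.3057]
orientation: [[-0.008, 0.946, -0.324], [1.0, 0.0, -0.023], [-0.022, -0.324, -0.946]]
wrist_force: [0.1, -0.2, 0.9]
grip_width: 0.034
gripper_force: 0.0
```

Run:
```python
from h import *
from station import cams;import cv2
f=cams.grab_frame('top');g=cams.grab_frame('scene')
a=f['pixels'][190:280,345:495];b=g['pixels'][130:240,215:315]
c=np.zeros((600,800,3),np.uint8);c[:480]=cv2.resize(a,(800,480),interpolation=cv2.INTER_CUBIC)
c[200:600,500:800]=c[200:600,500:800]
cv2.imwrite('pics/p7.png',np.hstack([cv2.resize(a,(500,300),interpolation=cv2.INTER_CUBIC),cv2.resize(b,(273,300),interpolation=cv2.INTER_CUBIC)]))
```

```text
(no output)
```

View pics/p7.png

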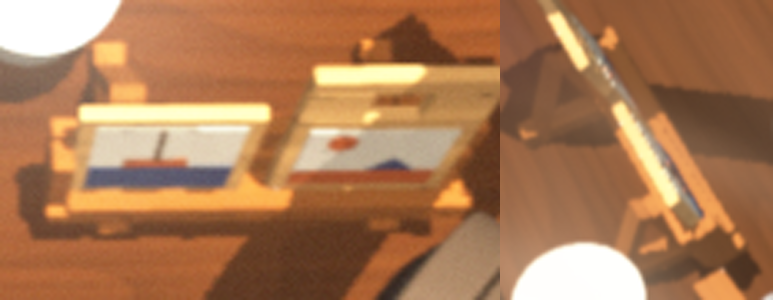

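Both boards lean side by side, pictures to the front: the boat board is at crop columns 75–270 and the picture board starts at 270. I'll make a last numeric check without another picture; that was the 11th, one over the limit of 10.

Run:
```python
from h import *
T=pickle.load(open("f0.pkl","rb"))["top"];k=.3
def q(x,y,up,out):
    P=SP(0,up,out)-seat; p=ray(T,345+x*k-.35,190+y*k-.35,P[2]+seat[2])-seat; return round(p@Y,4),round(p@Rs[:,0]-P@Rs[:,0],4)
print("pb top back L",q(317,66,.16,0),"top front L",q(315,82,.16,.012),"bot front L",q(270,187,0,.012))
print("lb top back L,R",q(80,105,.112,0),q(271,105,.112,0),"bot front L",q(67,190,0,.012))
```

```text
pb top back L (np.float64(-0.0029), np.float64(0.0009)) top front L (np.float64(0.0001), np.float64(0.0008)) bot front L (np.float64(-0.0044), np.float64(0.0022))
lb top back L,R (np.float64(0.1498), np.float64(0.0009)) (np.float64(0.0175), np.float64(-0.0011)) bot front L (np.float64(0.1493), np.float64(0.0023))
```

```bash
python3 -c "
from station import robot
print(robot.finish_job())"
```

```text
the job is handed in; nothing more can be done
None
```

The job is handed in at about 18 s, with no verdict returned: the last image puts the boat board at the end stop and the picture board flat beside it, picture to the front, centred near stand y −67 mm; I viewed 11 pictures by miscount, one over the limit of 10.

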